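Empty the feeder trough and hold its eccentric drum heavy side down

TASK

Clear the bench feeder for service: lift the trough by its black grip so that the three grinding chips slide off its lip into the stone bin, then lower the trough back down level. Then take the drum's red crank grip, turn the drum through a good part of a turn to feel where the weight hidden inside it lies, and bring the heavy side straight down. Finish holding the drum still there with the crank grip in the gripper (do not let go), and leave the other things on the bench where they are.

Things in the scene. Friction and masses are not known exactly. Their poses are not given: they have to be found in the camera images.
- feeder: The blue fixed feeder that carries trough and drum; origin on the bench; axes as drum_axis. A weight sealed in the drum at an unknown angle to the crank makes one side heavy: it pulls 0.24 to 0.33 N m when level with the axis. Seals add 0.36 N m friction, so the drum stays where it is left: turning takes 6.5 N plus or minus up to 6 N at the crank, least when the heavy side goes down.
- drum_axis (a point): Point on the drum's horizontal axis, 190 mm above the bench, level with the middle of the red crank grip (62 mm in front of the drum's face). Frame of the fixed feeder: x along the axis, away from the robot into the drum; y left, along the trough to its lip; z up. The drum is a closed aluminium can 132 mm across, 100 mm long, its face to the robot, borne by a pedestal behind it.
- drum (a joint): Angle of the drum: 0 with the crank grip straight above the axis, growing clockwise as the robot sees it (+pi/2: grip to the robot's right). It turns without end. It tells where the crank is, not where the weight is. The crank itself is balanced.
- crank_grip (a point): Middle of the red crank grip: a sleeve 18 mm across, 60 mm long, parallel to the drum's axis and 55 mm from it, standing out from the drum's face towards the robot. It spins freely on its pin, so a gripper holding it need not turn with the crank. About 20 mm of bare pin and a 10 mm crank bar lie between it and the drum's face. Its frame spins with it.
- trough_grip (a point): Middle of the black trough grip: a freely spinning sleeve 18 mm across, 60 mm long, standing out towards the robot from the trough's front wall, its middle 62 mm in front of the wall; 157 mm above the bench when the trough is down. It is 150 mm from the pivot towards the drum and 22 mm above it. Its frame spins with it.
- trough_pivot (a point): Point on the trough's hinge axis (at the lip's underside), level front to back with the middle of the trough grip; 135 mm above the bench. Same axes as drum_axis; the hinge axis is its x axis. The grip travels a circle of 152 mm radius about it.
- trough (a joint): Tip of the trough: 0 lying level on its stop, growing as the grip end is lifted, up to 1.2 rad. It falls back if let go (lifting takes about 3 N). The steel trough is 215 mm long, 110 mm wide with side walls 40 mm high, open at the lip (left end); the chips slide off between 0.4 and 0.8 rad.
- bin_in (a point): Middle of the inner floor of the stone bin that stands under the trough's lip, fixed: 190 mm square outside, 100 mm high, walls and floor 15 mm thick, its axes along its sides, z up.
- chip1_mid (a point): Centre of the brick-red grinding chip, 28 x 24 x 22 mm, 35 g, at first in the trough.
- chip2_mid (a point): Centre of the white grinding chip, 26 x 26 x 24 mm, 35 g, at first in the trough.
- chip3_mid (a point): Centre of the green grinding chip, 28 x 22 x 24 mm, 35 g, at first in the trough.
- grease: Bystander: white jar with a red cap, 64 mm across, 80 mm high; origin under its centre.
- oil: Bystander: yellow bottle with a black cap, 56 mm across, 150 mm high; origin under its centre.
- wrench: Bystander: steel wrench lying flat along its x axis.
- driver: Bystander: screwdriver lying along its x axis.
- tape: Bystander: yellow ring-shaped roll, 90 mm across, 25 mm high, lying flat.
- carton: Bystander: cardboard box 60 x 80 x 50 mm; origin under its centre.

How it is judged:
By the outcome, as a careful person would: the job done as asked, in the order asked, and still so for the second after the job is handed in, while the arm keeps its last pose, push and grip.
It also fails if it takes over 70 s, if anything falls off the work surface, if the arm or the gripper's body presses on something with over 40 N, if the wrist force passes 120 N, or if a joint passes its speed limit or range.

ROBOT

A 6-joint arm with a two-finger parallel gripper is mounted at the origin on the work surface. World frame = base frame: x ahead of the robot, y to its left, z up, the work surface at z = 0. Lengths are in mm, angles in rad, forces in N, time in s.
With the tool pointing down it reaches from about 275 to 1000 mm from the base axis. Payload 8.4 kg.
Tool frame: the origin (TCP) lies midway between the tips of the shut fingers; the grasp point (between the pads) lies behind it (r.pinch_z is the z of the grasp point in the tool frame, in mm); z points along the fingers, y is the direction in which the jaws open and shut (so a half turn about z gives the same grasp; the last joint's range is limited). The gripper opens to 85 mm and grips with 20 to 120 N. Pads are 22 mm wide; open, the fingers measure 114 mm over their backs; the gripper's body (76 mm by 85 mm) begins 54 mm behind the grasp point. The pads swing forward as they close: fully open they stand 13 mm farther back than shut.
Start: joints at [1.332, 0.353, 1.633, -0, 1.155, -0.002], TCP at [146.619, 607.561, 231.281] pointing down, gripper open.
Joint ranges: [-2.63, 2.63], [-0.92, 2.1], [0.06, 2.66], [-1.3, 4.44], [0, 2.69], [-3.02, 3.02]. Speed limits (rad/s): [2.22, 2.22, 2.79, 3.14, 3.14, 3.14].

INTERFACE

Orientations are given as [roll, pitch, yaw] about the fixed x, y, z axes, in that order (R = Rz(yaw) Ry(pitch) Rx(roll)).
In Python, from rig import r, optics, ticket gives the robot as it stands.
- The arm moves only by the shell command python3 -m jog 'ROWS' [FORCE]. ROWS is text: rows parted by semicolons, each of 7 numbers parted by spaces: the closure in counts, from 0 (fully open) to 255 (shut), then the shift along the tool's x, y, z in mm, then the turn, a rotation vector about the tool's x, y, z in degrees. A call has 1 to 5 rows; each row shifts and turns the pose as measured when the row begins, along the tool's axes as they then stand; what a row does not reach is not made up. A row lasts 1/12 s, in which the tool goes at most 41.7 mm and 7.16 degrees, less where a joint would pass 70% of its speed; a pose out of reach is approached as far as the arm can. A call with a gripper value outside its range is refused whole. The fingers move at their own pace and stop on an object; FORCE is the grip in N (left out, the last holds). Time passes only in rows, so rows that do not move let the fingers close. It gives the time, the measured TCP pose, the force and the opening at its end, in the units of the state.
- r.sense(): the state, without advancing time (a new reading comes with each control period).
- optics.grab_frame(name): name is "scene" or "top" or "wrist"; returns the picture (480x640x3 uint8, red, green, blue); there is no depth.
- optics.camera_info(name): a dict with "fx", "fy", "cx", "cy" (pixels), "dist" ([k1, k2, p1, p2, k3] as OpenCV has them; the pictures are not rectified), "world_from_camera" (4x4, takes a point from camera to world coordinates). Camera axes: x right, y down, z forward; pixel columns grow to the right and rows downward; lengths in mm; the calibration is good to about 2 mm. A picture is of the moment at which its call begins: read the wrist's pose just before it. camera_info takes no time and is no camera call; for the wrist camera it gives the pose at the moment of the call.
- ticket.sign_off(): hands the job in, once; it reports no verdict.
The state is a dict: "clock": time; "qpos": joint angles; "qvel": joint speeds; "joint_efforts": joint torques, N m; "eef_pos": TCP position; "tcp_rot": TCP orientation; "contact_force": force on the tool from outside, world axes, zero at the start; "wrist_torque": the same for the moment, N m; "opening": opening from 0.0 (shut) to 1.0 (fully open).
Only numpy, scipy, OpenCV 4.12 (cv2) and the standard library are available. Lean on these libraries where they do the work, as an engineer would, in place of code of your own. Each camera call takes 0.05 s, during which the arm holds its last target.

## Working session

There is one attempt and no reset: what is moved stays moved. The work goes in short steps, Python scripts to look and compute and a shell command to move; the robot and the scene stay as the last step left them, time stands still between calls to the robot, and variables do not carry over. Pictures are saved under pics/ and viewed, and the job is handed in when it is done.

```bash
ls; mkdir -p pics
python3 - <<'E'
from rig import r, optics
import cv2
print(r.sense(), r.pinch_z)
for n in ["scene","top","wrist"]:
    i=optics.camera_info(n); print(n,i)
    cv2.imwrite(f"pics/{n}0.png",optics.grab_frame(n)[:,:,::-1])
E
```

```text
pics
{'clock': 0.0, 'qpos': array([ 1.33161806e+00,  3.53719545e-01,  1.63412904e+00, -5.75258729e-06,
        1.15520240e+00, -2.38762055e-03]), 'qvel': array([ 1.05197932e-03, -8.37243281e-05, -3.64327416e-04, -8.10016122e-04,
        1.09274046e-03, -2.43614309e-04]), 'joint_efforts': array([-2.58442751e-04, -6.05223227e+01, -3.42082858e+01, -1.28318602e-04,
        9.28901281e-03,  6.44856755e-06]), 'eef_pos': array([146.4958981 , 607.09640909, 230.51927487]), 'tcp_rot': array([-3.14013432e+00,  1.77758014e-06,  2.90480433e+00]), 'contact_force': array([0.43708331, 0.5557967 , 0.31007381]), 'wrist_torque': array([-0.0385563 , -0.00946716, -0.05627084]), 'opening': 1.0023503446484732} -18.700000000000003
scene {'fx': 560.46725043601, 'fy': 560.46725043601, 'cx': 315.72341672573316, 'cy': 237.3894212435092, 'dist': array([-0.14810571,  0.        ,  0.        ,  0.        ,  0.        ]), 'world_from_camera': array([[-3.58398822e-01,  5.27221299e-01, -7.70446615e-01,
         1.53832854e+03],
       [ 9.33567656e-01,  2.03558905e-01, -2.94983395e-01,
         3.31996717e+02],
      
[... 560 characters left out ...]
-03, -1.25783344e-01, -9.92013752e-01,
         1.55829749e+03],
       [ 0.00000000e+00,  0.00000000e+00,  0.00000000e+00,
         1.00000000e+00]])}
wrist {'fx': 398.8455338982827, 'fy': 398.8455338982827, 'cx': 318.65470119323646, 'cy': 242.98612080469502, 'dist': array([-0.0795305,  0.       ,  0.       ,  0.       ,  0.       ]), 'world_from_camera': array([[ 2.35520900e-01,  9.26836645e-01,  2.92410226e-01,
         7.18779705e+01],
       [ 9.71868436e-01, -2.24209967e-01, -7.21223586e-02,
         6.24592833e+02],
       [-1.28435781e-03,  3.01170591e-01, -9.53569413e-01,
         3.73423065e+02],
       [ 0.00000000e+00,  0.00000000e+00,  0.00000000e+00,
         1.00000000e+00]])}
```

View pics/scene0.png

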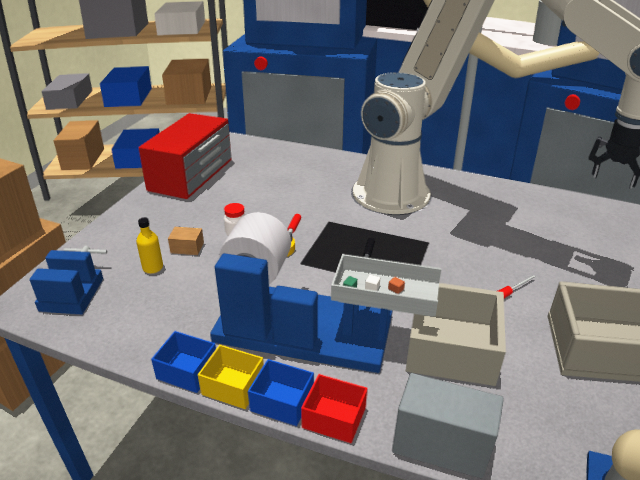

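View pics/top0.png

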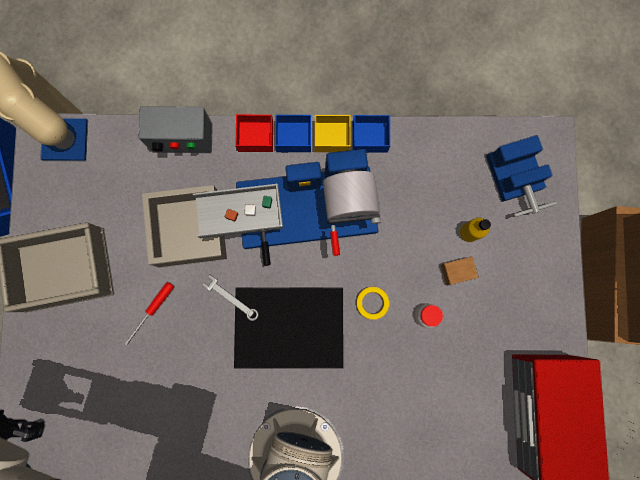

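View pics/wrist0.png

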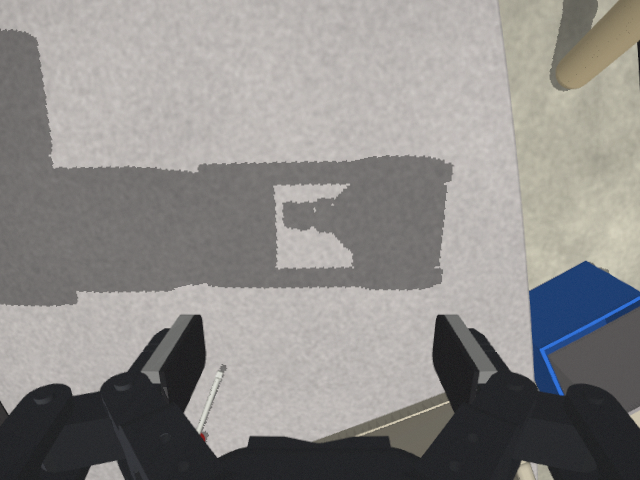

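Run:
```python
import cv2
t=cv2.imread("pics/top0.png"); cv2.imwrite("pics/topz.png",cv2.resize(t[140:290,190:390],None,fx=4,fy=4,interpolation=cv2.INTER_CUBIC))
s=cv2.imread("pics/scene0.png"); cv2.imwrite("pics/scenez.png",cv2.resize(s[190:340,210:410],None,fx=4,fy=4,interpolation=cv2.INTER_CUBIC))
```

```text
(no output)
```

View pics/topz.png

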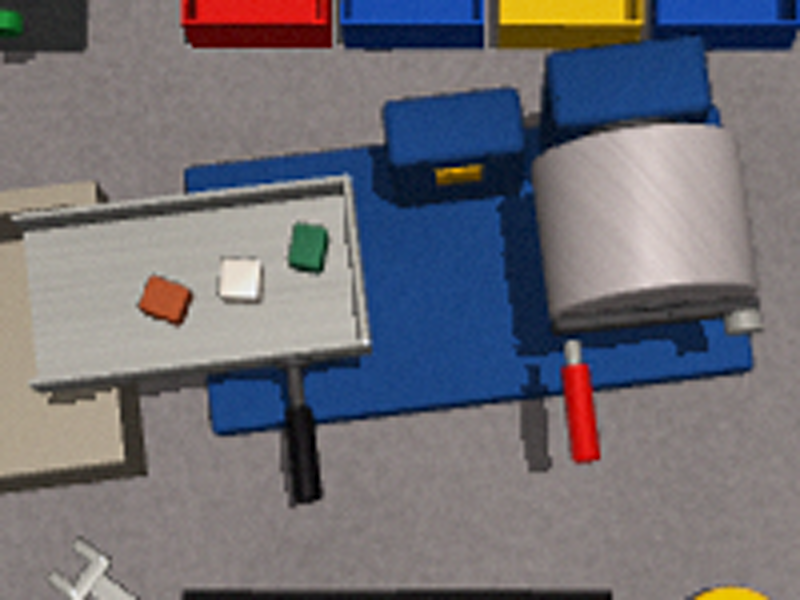

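View pics/scenez.png

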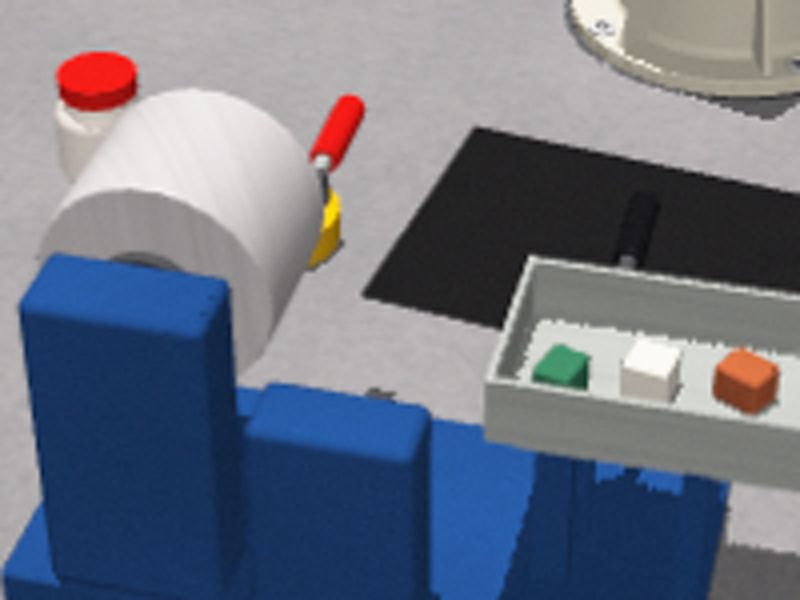

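```bash
cat > h.py <<'E'
import numpy as np, cv2
from rig import r, optics
def ray(n,uv,info=None):
    i=info or optics.camera_info(n); K=np.array([[i['fx'],0,i['cx']],[0,i['fy'],i['cy']],[0,0,1]])
    p=cv2.undistortPoints(np.array([[uv]],float),K,np.array(i['dist']))[0,0]
    T=i['world_from_camera']; d=T[:3,:3]@[p[0],p[1],1]; return T[:3,3],d/np.linalg.norm(d)
def tri(*obs):
    A=np.zeros((3,3));b=np.zeros(3)
    for n,uv in obs:
        o,d=ray(n,uv); P=np.eye(3)-np.outer(d,d); A+=P;b+=P@o
    x=np.linalg.solve(A,b); return x
def atz(n,uv,z):
    o,d=ray(n,uv); return o+d*(z-o[2])/d[2]
def proj(n,X):
    i=optics.camera_info(n); K=np.array([[i['fx'],0,i['cx']],[0,i['fy'],i['cy']],[0,0,1]])
    T=np.linalg.inv(i['world_from_camera']); 
    return cv2.projectPoints(np.atleast_2d(np.array(X,float)),cv2.Rodrigues(T[:3,:3])[0],T[:3,3],K,np.array(i['dist']))[0][:,0]
E
python3 - <<'E'
from h import *
np.set_printoptions(precision=1,suppress=True)
zt=lambda u,v:("top",(190+u/4,140+v/4)); zs=lambda u,v:("scene",(210+u/4,190+v/4))
for a,b in [((300,408),(625,258)),((308,500),(647,198)),((575,365),(320,158)),((590,460),(352,100))]:
    print(tri(zt(*a),zs(*b)), atz(*zt(*a),157))
# trough wall top corner & pedestal/base corners for yaw
print("base front", atz(*zt(215,432),20),atz(*zt(750,370),20))
print("trough top front edge", atz(*zt(35,388),175),atz(*zt(368,348),175))
E
```

```text
[556.8  76.1 157.3] [557.1  75.4 157. ]
[497.9  70.9 158.7] [498.4  69.6 157. ]
[579.2 -97.6 196.5] [585.2 -99.6 157. ]
[ 519.1 -104.9  198.3] [ 524.2 -108.9  157. ]
base front [557.6 145.7  20. ] [ 602.2 -228.    20. ]
trough top front edge [567.  239.8 175. ] [593.   31.6 175. ]
```

Run:
```python
from h import *
np.set_printoptions(precision=1,suppress=True)
zt=lambda u,v:("top",(190+u/4,140+v/4))
for a in [(553,325),(757,300),(535,160),(735,130)]:
    p=atz(*zt(*a),190); th=.119; print(p, p[:2]@[np.cos(th),np.sin(th)], p[:2]@[-np.sin(th),np.cos(th)])
# chips in trough
# current tool frame
from scipy.spatial.transform import Rotation as R
s=r.sense(); M=R.from_euler('xyz',s['tcp_rot']).as_matrix(); print(M)
```

```text
[605.5 -84.5 190. ] 591.1892347908024 -155.8086375461606
[ 621.7 -212.2  190. ] 592.078864879456 -284.5088942953954
[710.8 -73.3 190. ] 697.0596493275373 -157.1924993487078
[ 730.5 -199.6  190. ] 701.6229268549804 -284.9515339461624
[[-1.   0.2 -0. ]
 [ 0.2  1.  -0. ]
 [-0.  -0.  -1. ]]
```

```bash
cat >> h.py <<'E'
from scipy.spatial.transform import Rotation as R
TH=.119
EX=np.array([np.cos(TH),np.sin(TH),0]);EY=np.array([-np.sin(TH),np.cos(TH),0]);EZ=np.array([0,0,1.])
AX=np.array([532.9,-220.4,190.])  # drum axis pt in feeder coords (x,y,z)
def fw(p): return p[0]*EX+p[1]*EY+p[2]*EZ
def delta(pf,M_t=np.column_stack([-EX,EY,-EZ]),s=None):
    "pf: wanted grasp point in feeder coords -> tool-frame shift, rotvec deg"
    s=s or r.sense(); M=R.from_euler('xyz',s['tcp_rot']).as_matrix()
    tcp=fw(pf)-M_t@[0,0,r.pinch_z]
    return M.T@(tcp-s['eef_pos']), np.degrees(R.from_matrix(M.T@M_t).as_rotvec())
def where(s=None):
    s=s or r.sense(); M=R.from_euler('xyz',s['tcp_rot']).as_matrix(); g=s['eef_pos']+M@[0,0,r.pinch_z]
    f=s['contact_force']
    return np.array([g@EX,g@EY,g@EZ]), np.array([f@EX,f@EY,f@EZ]), s
if __name__=="__main__":
    import sys
    np.set_printoptions(precision=2,suppress=True)
    g,f,s=where(); print("t",round(s['clock'],2),"grasp feeder",g,"F feeder",f,"open",round(s['opening'],2),"rot err",delta(g)[1], 'q',s['qpos'])
    if len(sys.argv)==4: print("delta",*delta(np.array(list(map(float,sys.argv[1:])))))
E
python3 h.py 528 10 260
```

```text
t 0.15 grasp feeder [217.59 585.54 249.44] F feeder [-0.51  0.63 -0.36] open 1.0 rot err [ -0.06  -0.01 -20.39] q [ 1.33  0.35  1.63 -0.    1.16 -0.  ]
delta [-491.45 -431.36  -10.1 ] [ -0.06  -0.01 -20.39]
```

```bash
python3 -m jog '60 -20 -18 -2 0 0 -6.8;60 -24 -28 -2 0 0 -6.8;60 -20 -35 -2 0 0 -6.8;60 -20 -36 0 0 0 0;60 -20 -36 0 0 0 0'; python3 h.py 528 10 260
```

```text
clock: 0.57
eef_pos: [249.6, 453.8, 234.6]
tcp_rot: [3.141, -0.002, -2.999]
contact_force: [1.0, -0.2, 0.2]
opening: 0.765
t 0.57 grasp feeder [301.77 420.91 253.29] F feeder [ 1.01 -0.37  0.25] open 0.76 rot err [ 0.01 -0.11  1.37] q [ 1.06  0.18  1.86  0.    1.1  -0.65]
delta [-216.34 -416.22   -7.21] [ 0.01 -0.11  1.37]
```

```bash
python3 -m jog '60 -18 -35 0 0 0 0.8;60 -18 -35 0 0 0 0;60 -18 -35 -1 0 0 0;60 -18 -35 -1 0 0 0;60 -18 -35 -1 0 0 0';python3 -m jog '60 -18 -35 0 0 0 0.4;60 -18 -35 0 0 0 0;60 -18 -35 -1 0 0 0;60 -18 -35 -1 0 0 0;60 -18 -35 -1 0 0 0'; python3 h.py 528 10 260
```

```text
clock: 0.98
eef_pos: [364.8, 283.2, 237.0]
tcp_rot: [-3.141, -0.002, -3.01]
contact_force: [1.2, 0.6, 0.1]
opening: 0.767
clock: 1.4
eef_pos: [479.2, 111.3, 240.4]
tcp_rot: [3.141, -0.001, -3.017]
contact_force: [-0.1, -0.4, -0.7]
opening: 0.764
t 1.4 grasp feeder [489.01  53.62 259.13] F feeder [-0.16 -0.43 -0.66] open 0.76 rot err [ 0.02 -0.04  0.32] q [ 0.22  0.14  1.9   0.    1.11 -1.47]
delta [-38.77 -43.84  -0.91] [ 0.02 -0.04  0.32]
```

```bash
python3 -m jog '60 -20 -23 0 0 0 0.3;60 -18 -20 0 0 0 0;60 0 0 30 0 0 0;60 0 0 0 0 0 0;60 0 0 0 0 0 0'; python3 h.py 528 10 157
python3 - <<'E'
from h import *
cv2.imwrite("pics/w1.png",optics.grab_frame("wrist")[:,:,::-1])
print(proj("wrist",[fw((532.9-30,10,157)),fw((532.9+30,10,157)),fw((532.9,10,157))]))
E
```

```text
clock: 1.82
eef_pos: [528.5, 62.8, 210.8]
tcp_rot: [-3.14, 0.003, -3.031]
contact_force: [0.4, 0.8, 1.4]
opening: 0.762
t 1.82 grasp feeder [532.13  -0.31 229.45] F feeder [0.44 0.72 1.43] open 0.76 rot err [-0.09  0.16 -0.49] q [ 0.12  0.23  1.85 -0.    1.05 -1.56]
delta [ 4.47 10.42 72.42] [-0.09  0.16 -0.49]
[[339.81486604 217.70659159]
 [338.9932297  323.37922691]
 [339.41491176 272.93637544]]
```

View pics/w1.png

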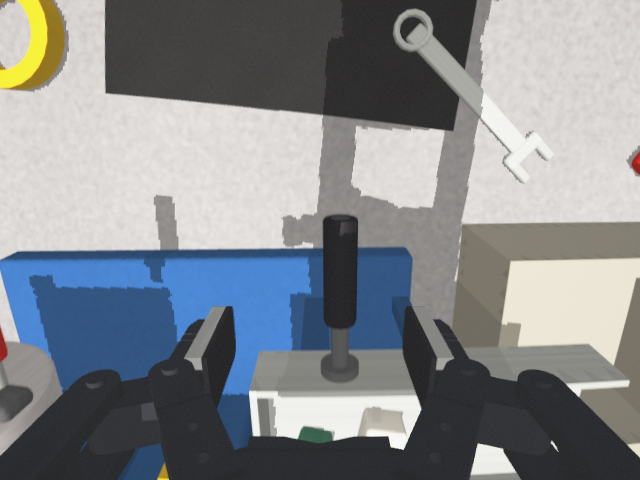

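The wrist view shows the black sleeve from (340,217) to (340,326), matching the prediction, so I descend to it.

```bash
python3 -m jog '60 3 9 0 0 0 -0.4;60 0 0 0 0 0 0;60 0 0 30 0 0 0;60 0 0 25 0 0 0;60 0 0 0 0 0 0'; python3 h.py 529 10 157
```

```text
clock: 2.28
eef_pos: [524.0, 77.0, 160.0]
tcp_rot: [-3.141, 0.009, -3.017]
contact_force: [-0.4, -0.7, -0.5]
opening: 0.763
t 2.28 grasp feeder [529.24  14.27 178.69] F feeder [-0.5  -0.64 -0.53] open 0.76 rot err [-0.04  0.53  0.31] q [ 0.14  0.28  1.91 -0.    0.94 -1.55]
delta [ 0.64 -4.24 21.69] [-0.04  0.53  0.31]
```

```bash
python3 -m jog '60 0 -4 12 0 0.4 0.3;60 0 0 8 0 0 0;60 0 0 0 0 0 0;60 0 0 0 0 0 0'; python3 h.py 529 10 157
```

```text
clock: 2.62
eef_pos: [525.4, 74.8, 142.0]
tcp_rot: [-3.141, 0.004, -3.02]
contact_force: [0.1, -0.6, 0.0]
opening: 0.766
t 2.62 grasp feeder [530.46  11.95 160.67] F feeder [ 0.01 -0.56  0.  ] open 0.77 rot err [-0.03  0.25  0.17] q [ 0.14  0.31  1.92 -0.    0.9  -1.55]
delta [ 1.56 -1.93  3.66] [-0.03  0.25  0.17]
```

```bash
python3 -m jog '255 0 -2 3 0 0.2 0;255 0 0 0 0 0 0;255 0 0 0 0 0 0;255 0 0 0 0 0 0;255 0 0 0 0 0 0' 60; python3 h.py 529 10 157;python3 -m jog '255 0 0 0 0 0 0;255 0 0 0 0 0 0;255 0 0 0 0 0 0' 60; python3 h.py 529 10 157
```

```text
clock: 3.03
eef_pos: [526.9, 73.8, 141.1]
tcp_rot: [3.14, 0.004, -3.021]
contact_force: [-0.7, 2.2, -2.1]
opening: 0.189
t 3.03 grasp feeder [531.85  10.73 159.8 ] F feeder [-0.47  2.28 -2.12] open 0.19 rot err [0.1  0.21 0.09] q [ 0.14  0.32  1.92  0.    0.9  -1.56]
delta [ 2.93 -0.76  2.79] [0.1  0.21 0.09]
clock: 3.28
eef_pos: [526.9, 73.9, 141.1]
tcp_rot: [3.14, 0.004, -3.021]
contact_force: [0.4, 2.1, -2.1]
opening: 0.187
t 3.28 grasp feeder [531.88  10.77 159.82] F feeder [ 0.67  2.01 -2.08] open 0.19 rot err [0.1  0.23 0.1 ] q [ 0.14  0.32  1.92  0.    0.9  -1.56]
delta [ 2.96 -0.8   2.81] [0.1  0.23 0.1 ]
```

```bash
python3 -m jog '255 0 3 -15 0 0 0;255 0 4.4 -14.5 0 0 0;255 0 0 0 0 0 0'; python3 h.py
```

```text
clock: 3.53
eef_pos: [526.0, 81.1, 170.4]
tcp_rot: [3.14, 0.003, -3.021]
contact_force: [-0.2, 1.6, -4.2]
opening: 0.188
t 3.53 grasp feeder [531.82  18.08 189.05] F feeder [ 0.02  1.63 -4.21] open 0.19 rot err [0.1  0.18 0.07] q [ 0.15  0.28  1.89  0.    0.97 -1.54]
```

```bash
python3 -m jog '255 0 5.9 -13.9 0 0 0;255 0 7.1 -13.4 0 0 0;255 0 4.2 -6.2 0 0 0;255 0 4.4 -6.1 0 0 0;255 0 4.6 -6 0 0 0'; python3 h.py
```

```text
clock: 3.95
eef_pos: [522.8, 106.5, 215.4]
tcp_rot: [-3.141, 0.003, -3.022]
contact_force: [2.2, 1.6, -6.0]
opening: 0.186
t 3.95 grasp feeder [531.68  43.65 234.14] F feeder [ 2.36  1.35 -6.01] open 0.19 rot err [-0.02  0.19  0.06] q [ 0.2   0.23  1.85 -0.    1.06 -1.49]
```

Run:
```python
from h import *
im=[optics.grab_frame(n)[:,:,::-1] for n in ("scene","top")]
cv2.imwrite("pics/s2.png",np.hstack([cv2.resize(im[0][190:390,310:510],(400,400)),cv2.resize(im[1][140:290,130:280],(400,400))]))
```

```text
(no output)
```

View pics/s2.png

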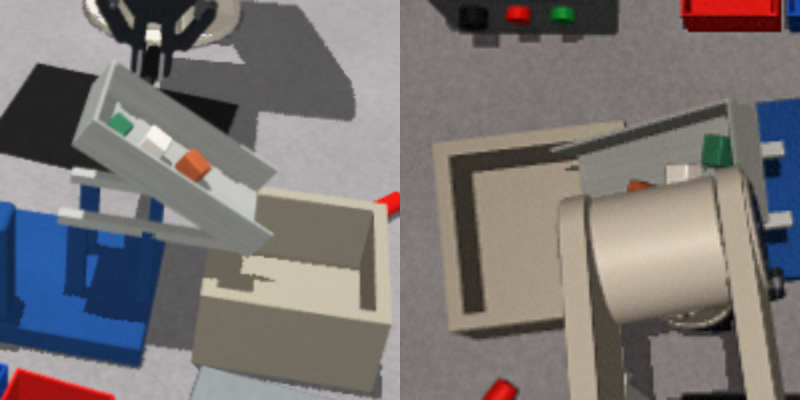

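```bash
python3 -m jog '255 0 5 -5.6 0 0 0;255 0 5.3 -5.4 0 0 0;255 0 5.5 -5.2 0 0 0;255 0 0 0 0 0 0;255 0 0 0 0 0 0'; python3 h.py
 python3 - <<'E'
from h import *
im=[optics.grab_frame(n)[:,:,::-1] for n in ("scene","top")]
cv2.imwrite("pics/s3.png",np.hstack([cv2.resize(im[0][190:390,310:510],(400,400)),cv2.resize(im[1][140:290,130:280],(400,400))]))
E
```

```text
clock: 4.47
eef_pos: [520.8, 122.7, 232.4]
tcp_rot: [-3.139, 0.003, -3.021]
contact_force: [1.5, -1.7, -1.8]
opening: 0.188
t 4.47 grasp feeder [531.61  60.09 251.09] F feeder [ 1.28 -1.92 -1.81] open 0.19 rot err [-0.12  0.18  0.11] q [ 0.23  0.21  1.83 -0.    1.1  -1.46]
```

View pics/s3.png

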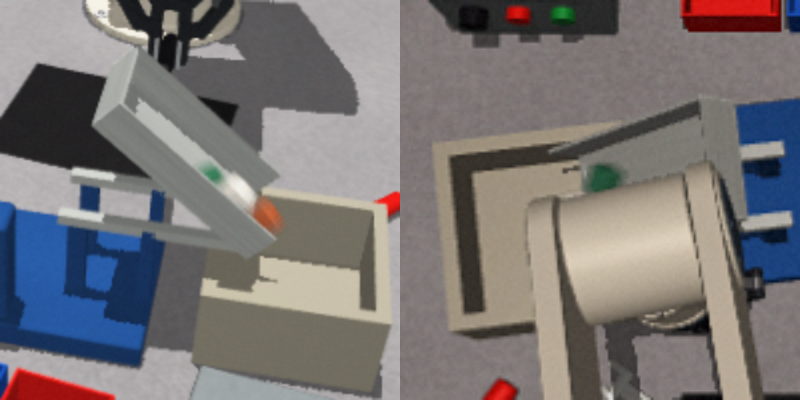

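Chips are sliding (blurred, at the lip). I wait for them to land.

```bash
python3 -m jog '255 0 0 0 0 0 0;255 0 0 0 0 0 0;255 0 0 0 0 0 0;255 0 0 0 0 0 0;255 0 0 0 0 0 0';  python3 - <<'E'
from h import *
im=[optics.grab_frame(n)[:,:,::-1] for n in ("scene","top")]
cv2.imwrite("pics/s4.png",np.hstack([cv2.resize(im[0][190:390,310:510],(400,400)),cv2.resize(im[1][140:290,130:280],(400,400))]))
E
```

```text
clock: 4.98
eef_pos: [520.9, 122.0, 231.8]
tcp_rot: [-3.139, 0.003, -3.022]
contact_force: [0.3, -0.2, -3.0]
opening: 0.183
```

View pics/s4.png

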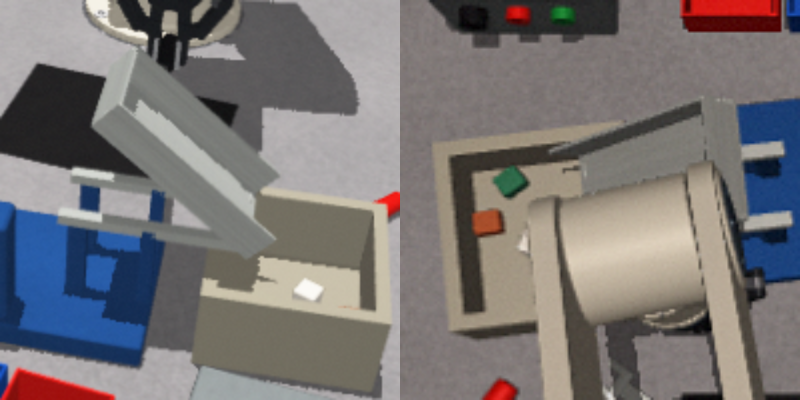

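```bash
python3 -m jog '255 0 -10.8 10.6 0 0 0;255 0 -9.7 11.7 0 0 0;255 0 -8.5 12.5 0 0 0;255 0 -7.1 13.4 0 0 0;255 0 -5.9 13.9 0 0 0'; python3 h.py
```

```text
clock: 5.5
eef_pos: [526.1, 79.8, 167.0]
tcp_rot: [3.139, 0.005, -3.021]
contact_force: [1.1, 12.4, -7.0]
opening: 0.188
t 5.5 grasp feeder [531.8   16.7  185.66] F feeder [ 2.57 12.13 -7.03] open 0.19 rot err [0.12 0.29 0.08] q [ 0.15  0.28  1.9   0.    0.96 -1.55]
```

```bash
python3 -m jog '255 0 -3 10 0 0 0;255 0 -1.5 7 0 0 0;255 0 0 0 0 0 0'; python3 h.py
```

```text
clock: 5.75
eef_pos: [526.8, 74.3, 144.1]
tcp_rot: [3.136, 0.005, -3.024]
contact_force: [2.5, 3.8, -3.8]
opening: 0.185
t 5.75 grasp feeder [531.83  11.14 162.77] F feeder [ 2.9   3.45 -3.76] open 0.19 rot err [ 0.34  0.28 -0.1 ] q [ 0.13  0.31  1.91  0.01  0.91 -1.56]
```

```bash
python3 -m jog '255 0 -0.2 3 0 0 0;255 0 0 0 0 0 0'; python3 h.py
```

```text
clock: 5.92
eef_pos: [527.0, 73.9, 140.8]
tcp_rot: [3.134, 0.004, -3.025]
contact_force: [-6.2, 4.0, 15.4]
opening: 0.189
t 5.92 grasp feeder [531.94  10.66 159.52] F feeder [-5.7   4.69 15.39] open 0.19 rot err [ 0.43  0.25 -0.16] q [ 0.13  0.32  1.92  0.01  0.9  -1.56]
```

```bash
python3 -m jog '60 0 0 0 0 0 0;60 0 0 0 0 0 0;60 0 0 0 0 0 0;60 0 0 0 0 0 0;60 0 0 -25 0 0 0'; python3 h.py; python3 -m jog '60 0 0 -38 -0.4 -0.2 0;60 0 0 -38 0 0 0;60 0 0 0 0 0 0'; python3 h.py 528 -166 270;python3 - <<'E'
from h import *
im=[optics.grab_frame(n)[:,:,::-1] for n in ("scene","top")]
cv2.imwrite("pics/s5.png",np.hstack([cv2.resize(im[0][190:390,240:440],(400,400)),cv2.resize(im[1][140:290,130:280],(400,400))]))
E
```

```text
clock: 6.33
eef_pos: [524.4, 71.7, 161.8]
tcp_rot: [3.135, -0.002, -3.026]
contact_force: [-1.1, 0.8, 0.6]
opening: 0.763
t 6.33 grasp feeder [529.23   8.77 180.52] F feeder [-0.98  0.92  0.56] open 0.76 rot err [ 0.38 -0.11 -0.21] q [ 0.13  0.29  1.9   0.01  0.95 -1.56]
clock: 6.58
eef_pos: [524.9, 70.4, 241.9]
tcp_rot: [3.128, 0.002, -3.026]
contact_force: [1.3, -0.6, 0.2]
opening: 0.762
t 6.58 grasp feeder [529.47   7.3  260.59] F feeder [ 1.2  -0.73  0.17] open 0.76 rot err [ 0.77  0.1  -0.21] q [ 0.12  0.19  1.83  0.01  1.12 -1.57]
delta [   0.86 -173.42  -11.73] [ 0.77  0.1  -0.21]
```

View pics/s5.png

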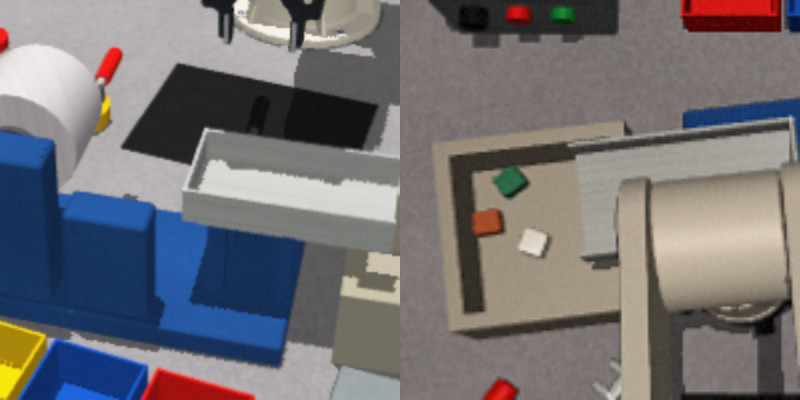

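Trough is level and empty, with the chips at (510,180), (487,222) and (533,242) in the bin. Next, the red grip.

```bash
python3 -m jog '60 0 -38 -4 0.8 0 0;60 0 -38 -3 0 0 0;60 0 -38 -2 0 0 0;60 0 -38 -2 0 0 0;60 0 -10 0 0 0 0'; python3 -m jog '60 0 0 0 0 0 0'; python3 h.py 528 -166 197.4;python3 - <<'E'
from h import *
cv2.imwrite("pics/w6.png",optics.grab_frame("wrist")[:,:,::-1])
print(proj("wrist",[fw((532.9-30,-166,197.4)),fw((532.9+30,-166,197.4)),fw((532.9,-166,197.4))]))
E
```

```text
clock: 7.1
eef_pos: [538.7, -93.3, 240.9]
tcp_rot: [3.141, -0.012, -3.018]
contact_force: [-0.7, -1.2, 0.5]
opening: 0.766
clock: 7.18
eef_pos: [538.1, -95.5, 239.3]
tcp_rot: [3.141, -0.014, -3.021]
contact_force: [-0.5, 0.4, 0.6]
opening: 0.766
t 7.18 grasp feeder [ 523.18 -158.71  257.97] F feeder [-0.49  0.44  0.58] open 0.77 rot err [ 0.04 -0.79  0.09] q [-0.18  0.23  1.78 -0.    1.14 -1.87]
delta [-5.9  -7.35 60.49] [ 0.04 -0.79  0.09]
[[303.56527483 241.6050424 ]
 [304.76427604 349.81091486]
 [304.17052077 298.25472676]]
```

View pics/w6.png

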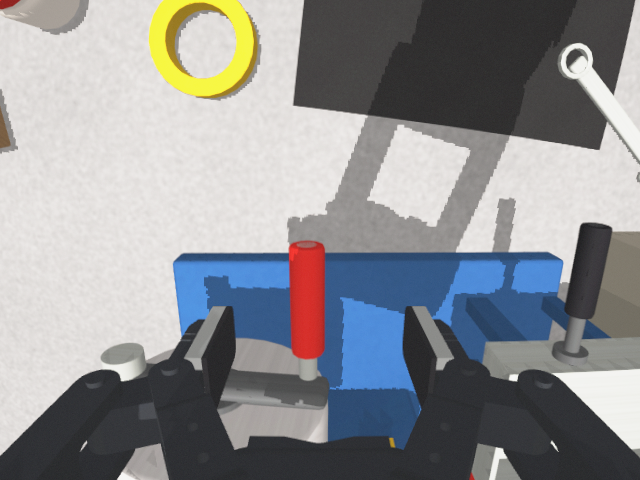

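```bash
python3 -m jog '60 -4 -6.5 0 0 -0.8 0;60 0 0 25 0 0 0;60 0 0 20 0 0 0;60 0 0 0 0 0 0'; python3 h.py 527 -165 197.4
```

```text
clock: 7.57
eef_pos: [543.0, -97.1, 191.2]
tcp_rot: [3.139, 0.002, -3.018]
contact_force: [-0.8, 0.6, 0.0]
opening: 0.764
t 7.57 grasp feeder [ 527.62 -160.89  209.93] F feeder [-0.68  0.65  0.03] open 0.76 rot err [0.13 0.12 0.25] q [-0.18  0.28  1.83  0.    1.03 -1.88]
delta [ 0.7  -4.18 12.52] [0.13 0.12 0.25]
```

```bash
python3 -m jog '60 0 -4 8 0 0 0.2;60 0 0 4 0 0 0;60 0 0 0 0 0 0'; python3 h.py 527 -165 197.4
```

```text
clock: 7.82
eef_pos: [543.6, -98.7, 178.4]
tcp_rot: [3.138, 0.002, -3.019]
contact_force: [-0.7, -0.8, -0.2]
opening: 0.765
t 7.82 grasp feeder [ 527.99 -162.65  197.08] F feeder [-0.79 -0.72 -0.21] open 0.76 rot err [0.18 0.09 0.23] q [-0.18  0.3   1.84  0.    1.   -1.88]
delta [ 1.03 -2.41 -0.33] [0.18 0.09 0.23]
```

```bash
python3 -m jog '60 0 -2.5 0 0 0 0.2;200 0 0 0 0 0 0;255 0 0 0 0 0 0;255 0 0 0 0 0 0;255 0 0 0 0 0 0' 80; python3 h.py 527 -165 197.4; python3 -m jog '255 0 0 0 0 0 0;255 0 0 0 0 0 0' ; python3 h.py 527 -165 197.4
```

```text
clock: 8.23
eef_pos: [545.4, -100.9, 180.9]
tcp_rot: [3.139, 0.005, -3.022]
contact_force: [-2.9, 22.9, 3.0]
opening: 0.202
t 8.23 grasp feeder [ 529.5  -164.99  199.65] F feeder [-0.15 23.03  3.02] open 0.2 rot err [0.17 0.29 0.03] q [-0.19  0.3   1.84  0.01  1.   -1.88]
delta [ 2.6  -0.07  2.23] [0.17 0.29 0.03]
clock: 8.4
eef_pos: [545.4, -100.5, 181.4]
tcp_rot: [3.138, 0.006, -3.022]
contact_force: [0.9, -1.2, -2.5]
opening: 0.178
t 8.4 grasp feeder [ 529.55 -164.58  200.14] F feeder [ 0.77 -1.26 -2.46] open 0.18 rot err [0.2  0.32 0.02] q [-0.19  0.3   1.84  0.01  1.   -1.88]
delta [ 2.67 -0.49  2.73] [0.2  0.32 0.02]
```

```bash
cat > c.py <<'E'
from h import *
import sys,json
C=np.array([-219.1,192.7])
g,f,s=where(); 
p=g[1:]-C; th=np.arctan2(-p[0],p[1]); rad=np.hypot(*p)
t=np.array([-np.cos(th),-np.sin(th)]); n=p/rad
ft=-f[1:]@t; fr=f[1:]@n     # ft: force by tool on crank along +theta
print(f"t {s['clock']:.2f} th {th:.3f} rad {rad:.1f} Ft(on crank,+cw) {ft:.2f} Fr(on tool,out) {fr:.2f} Fx {f[0]:.2f} open {s['opening']:.2f} x {g[0]:.1f}")
open("log.txt","a").write(json.dumps([s['clock'],th,rad,ft,fr,list(g),list(f)])+"\n")
if len(sys.argv)>1:
    d=float(sys.argv[1]); N=int(sys.argv[2]); q=p
    rows=[]
    for k in range(1,N+1):
        a=th+d*k; q2=55*np.array([-np.sin(a),np.cos(a)]); m=q2-q; q=q2; rows.append(f"{m[0]:.1f} {-m[1]:.1f}")
    print(" | ".join(rows), "rot err",np.round(delta(g)[1],2))
E
python3 c.py .165 8
```

```text
t 8.40 th -1.435 rad 55.0 Ft(on crank,+cw) 2.27 Fr(on tool,out) -1.58 Fx 0.77 open 0.18 x 529.6
-2.0 -8.8 | -3.4 -8.4 | -4.7 -7.7 | -5.9 -6.9 | -7.0 -5.8 | -7.8 -4.6 | -8.5 -3.2 | -8.9 -1.8 rot err [0.2  0.32 0.02]
```

```bash
python3 -m jog '255 0 -2 -8.8 0 0 0;255 0 -3.4 -8.4 0 0 0' >/dev/null; python3 c.py; python3 -m jog '255 0 -4.7 -7.7 0 0 0;255 0 -5.9 -6.9 0 0 0'>/dev/null; python3 c.py .165 8
```

```text
t 8.57 th -1.126 rad 55.3 Ft(on crank,+cw) 2.82 Fr(on tool,out) 0.12 Fx 1.42 open 0.18 x 529.5
t 8.73 th -0.779 rad 55.8 Ft(on crank,+cw) 3.35 Fr(on tool,out) -6.04 Fx 2.48 open 0.18 x 529.6
-7.5 -5.3 | -7.8 -4.6 | -8.5 -3.3 | -8.9 -1.8 | -9.1 -0.3 | -9.0 1.2 | -8.7 2.6 | -8.1 4.0 rot err [0.33 0.31 0.07]
```

```bash
python3 -m jog '255 0 -7.5 -5.2 0 0 0;255 0 -7.8 -4.6 0 0 0' >/dev/null; python3 c.py; python3 -m jog '255 0 -8.5 -3.3 0 0 0;255 0 -8.9 -1.8 0 0 0'>/dev/null; python3 c.py .165 8
```

```text
t 8.90 th -0.426 rad 56.1 Ft(on crank,+cw) 6.07 Fr(on tool,out) -16.04 Fx 5.10 open 0.18 x 529.6
t 9.07 th -0.080 rad 56.3 Ft(on crank,+cw) 7.73 Fr(on tool,out) -15.02 Fx 6.99 open 0.18 x 529.7
-9.2 1.3 | -8.9 1.5 | -8.6 3.0 | -8.0 4.3 | -7.1 5.6 | -6.1 6.7 | -5.0 7.6 | -3.6 8.3 rot err [0.45 0.37 0.07]
```

```bash
python3 -m jog '255 0 -9.2 1.3 0 0 0;255 0 -8.9 1.7 0 0 0' >/dev/null; python3 c.py; python3 -m jog '255 0 -8.6 3.2 0 0 0;255 0 -8 4.4 0 0 0'>/dev/null; python3 c.py .165 8
```

```text
t 9.23 th 0.255 rad 56.3 Ft(on crank,+cw) 8.16 Fr(on tool,out) -11.43 Fx 5.56 open 0.18 x 529.8
t 9.40 th 0.567 rad 56.2 Ft(on crank,+cw) 10.24 Fr(on tool,out) -7.41 Fx 2.97 open 0.17 x 529.9
-6.6 6.5 | -6.2 6.6 | -5.0 7.5 | -3.7 8.3 | -2.3 8.8 | -0.9 9.0 | 0.6 9.0 | 2.1 8.8 rot err [ 0.96  0.43 -0.05]
```

```bash
python3 -m jog '255 0 -6.6 6.5 0 0 0;255 0 -6 6.7 0 0 0' >/dev/null; python3 c.py; python3 -m jog '255 0 -4.9 7.5 0 0 0;255 0 -3.6 8.3 0 0 0'>/dev/null; python3 c.py .165 8
```

```text
t 9.57 th 0.877 rad 56.0 Ft(on crank,+cw) 10.65 Fr(on tool,out) -8.65 Fx 1.17 open 0.18 x 530.0
t 9.73 th 1.171 rad 55.7 Ft(on crank,+cw) 10.52 Fr(on tool,out) -4.14 Fx -1.61 open 0.18 x 530.0
-2.2 8.9 | -1.4 9.0 | 0.1 9.1 | 1.6 8.9 | 3.0 8.5 | 4.4 7.9 | 5.6 7.1 | 6.7 6.1 rot err [ 1.36  0.5  -0.16]
```

```bash
python3 -m jog '255 0 -2.2 8.9 0.4 0.2 0;255 0 -1.2 9 0.4 0.2 0' >/dev/null; python3 c.py; python3 -m jog '255 0 0.1 9.1 0.4 0 0;255 0 1.6 8.9 0.4 0 0'>/dev/null; python3 c.py .165 8
```

```text
t 9.90 th 1.461 rad 55.4 Ft(on crank,+cw) 11.47 Fr(on tool,out) -10.25 Fx -1.59 open 0.18 x 530.1
t 10.07 th 1.742 rad 55.1 Ft(on crank,+cw) 11.54 Fr(on tool,out) -7.49 Fx -3.15 open 0.18 x 530.1
2.3 8.8 | 3.7 8.3 | 5.0 7.6 | 6.2 6.6 | 7.2 5.5 | 8.0 4.3 | 8.6 2.9 | 8.9 1.5 rot err [-0.11  0.16 -0.28]
```

```bash
python3 -m jog '255 0 2.5 8.8 0 0 0;255 0 3.8 8.3 0 0 0' >/dev/null; python3 c.py; python3 -m jog '255 0 5.1 7.6 0 0 -0.2;255 0 6.2 6.6 0 0 0'>/dev/null; python3 c.py .165 8
```

```text
t 10.23 th 2.017 rad 54.8 Ft(on crank,+cw) 10.67 Fr(on tool,out) -11.57 Fx -5.25 open 0.18 x 530.1
t 10.40 th 2.269 rad 54.4 Ft(on crank,+cw) 10.98 Fr(on tool,out) -3.75 Fx -5.92 open 0.18 x 530.1
5.9 6.8 | 7.3 5.3 | 8.1 4.0 | 8.7 2.6 | 9.0 1.2 | 9.1 -0.3 | 8.9 -1.8 | 8.5 -3.2 rot err [-0.42  0.25 -0.07]
```

```bash
cat > fit.py <<'E'
import json,numpy as np
from scipy.optimize import least_squares
L=[json.loads(l) for l in open("log.txt")]; P=np.array([l[5][1:] for l in L])
s=least_squares(lambda c:np.hypot(*(P-c[:2]).T)-c[2],[-219,192.7,55]); print(s.x,abs(s.fun).max())
s=least_squares(lambda c:np.hypot(*(P-c[:2]).T)-55,[-219,192.7]); print(s.x,abs(s.fun).max())
E
python3 fit.py
```

```text
[-219.32795684  193.94873926   55.06389665] 0.06142630476006161
[-219.36033819  194.01071805] 0.12442239333140748
```

Excellent circle fit; update the centre.

```bash
sed -i 's/^C=.*/C=np.array([-219.35,193.98])/' c.py; python3 c.py .165 6
```

```text
t 10.40 th 2.290 rad 55.0 Ft(on crank,+cw) 10.90 Fr(on tool,out) -3.97 Fx -5.92 open 0.18 x 530.1
6.5 6.3 | 7.5 5.2 | 8.2 3.9 | 8.7 2.5 | 9.0 1.0 | 9.1 -0.5 rot err [-0.42  0.25 -0.07]
```

```bash
python3 -m jog '255 0 6.5 6.3 0 0 0;255 0 7.5 5.2 -0.3 0.2 0' >/dev/null; python3 c.py; python3 -m jog '255 0 8.2 3.9 0 0 0;255 0 8.7 2.5 0 0 0'>/dev/null; python3 c.py .165 8
```

```text
t 10.57 th 2.527 rad 55.0 Ft(on crank,+cw) 10.46 Fr(on tool,out) -2.88 Fx -5.12 open 0.18 x 530.1
t 10.73 th 2.744 rad 54.8 Ft(on crank,+cw) 7.92 Fr(on tool,out) 18.58 Fx 1.08 open 0.18 x 529.9
8.5 3.0 | 9.0 1.4 | 9.1 -0.1 | 8.9 -1.6 | 8.5 -3.1 | 7.9 -4.4 | 7.1 -5.7 | 6.1 -6.7 rot err [-0.96  0.15  0.02]
```

```bash
python3 -m jog '255 0 8.5 3.1 -0.4 0 0;255 0 9 1.6 -0.4 0 0' >/dev/null; python3 c.py; python3 -m jog '255 0 9.1 0.3 -0.3 0 0;255 0 9 -1.2 0 0 0'>/dev/null; python3 c.py .165 8
```

```text
t 10.90 th 2.971 rad 55.0 Ft(on crank,+cw) 7.93 Fr(on tool,out) 5.67 Fx -1.38 open 0.18 x 529.9
t 11.07 th -3.063 rad 54.8 Ft(on crank,+cw) 5.34 Fr(on tool,out) 21.77 Fx 8.06 open 0.18 x 529.7
9.0 -1.3 | 8.6 -2.9 | 8.0 -4.3 | 7.2 -5.5 | 6.2 -6.6 | 5.0 -7.6 | 3.7 -8.3 | 2.3 -8.8 rot err [-0.54  0.22  0.04]
```

```bash
python3 -m jog '255 0 9 -1.1 -0.3 0 0;255 0 8.7 -2.6 -0.2 0 0' >/dev/null; python3 c.py; python3 -m jog '255 0 8.2 -3.9 0 0 0;255 0 7.4 -5.2 0 0 0'>/dev/null; python3 c.py .165 8
```

```text
t 11.23 th -2.795 rad 55.1 Ft(on crank,+cw) 5.41 Fr(on tool,out) 4.94 Fx 2.06 open 0.18 x 529.7
t 11.40 th -2.479 rad 55.1 Ft(on crank,+cw) 2.69 Fr(on tool,out) 6.59 Fx 3.99 open 0.19 x 529.6
6.6 -6.2 | 5.6 -7.2 | 4.3 -8.0 | 2.9 -8.6 | 1.5 -8.9 | 0.0 -9.1 | -1.5 -8.9 | -2.9 -8.6 rot err [-0.23  0.19 -0.07]
```

```bash
python3 -m jog '255 0 6.6 -6.2 0 0 0;255 0 5.6 -7.2 0 0 0' >/dev/null; python3 c.py; python3 -m jog '255 0 4.3 -8 0 0 0;255 0 2.9 -8.6 0 0 0'>/dev/null; python3 c.py .165 8
```

```text
t 11.57 th -2.124 rad 55.3 Ft(on crank,+cw) 1.98 Fr(on tool,out) -2.86 Fx 0.55 open 0.18 x 529.6
t 11.73 th -1.749 rad 55.4 Ft(on crank,+cw) 1.58 Fr(on tool,out) -8.63 Fx -1.33 open 0.18 x 529.6
0.5 -9.1 | -0.6 -9.0 | -2.1 -8.8 | -3.5 -8.4 | -4.8 -7.7 | -6.0 -6.8 | -7.1 -5.7 | -7.9 -4.4 rot err [-0.34  0.18  0.01]
```

```bash
python3 -m jog '255 0 0.5 -9.1 0 0 0;255 0 -0.8 -9 0 0 0' >/dev/null; python3 c.py; python3 -m jog '255 0 -2.2 -8.8 0 0 0;255 0 -3.6 -8.4 0 0 0'>/dev/null; python3 c.py .165 8
cat > fit2.py <<'E'
import json,numpy as np
from scipy.optimize import least_squares
L=[json.loads(l) for l in open("log.txt")][1:]
C=np.array([-219.35,193.98]); P=np.array([l[5][1:] for l in L])-C; F=np.array([l[6][1:] for l in L]); T=np.array([l[0] for l in L])
th=np.unwrap(np.arctan2(-P[:,0],P[:,1])); w=np.gradient(th,T)
t=np.c_[-np.cos(th),-np.sin(th)]; ft=-(F*t).sum(1); n=np.c_[-np.sin(th),np.cos(th)]; fr=(F*n).sum(1)
sg=np.sign(w)
def rep(m,name):
    A=np.c_[sg,np.sin(th),np.cos(th),fr][m]; k=np.linalg.lstsq(A,ft[m],rcond=None)[0]
    res=ft[m]-A@k
    # ft = fric + A sin(th-th0) ; torque needed max when heavy side moving up: heavy angle th+delta; Ft=A sin(th+delta) -> heavy at bottom when th+delta=pi
    d=np.arctan2(k[2],k[1]); print(name,"k",np.round(k,2),"amp",np.hypot(k[1],k[2])*.055,"target th",(np.pi-d+np.pi)%(2*np.pi)-np.pi,"rms",res.std())
rep(np.ones(len(th),bool),"all")
if (sg>0).sum()>6: rep(sg>0,"cw")
if (sg<0).sum()>6: rep(sg<0,"ccw")
E
python3 fit2.py; python3 fit.py
```

```text
t 11.90 th -1.363 rad 55.3 Ft(on crank,+cw) 2.40 Fr(on tool,out) -10.79 Fx 1.47 open 0.18 x 529.6
t 12.07 th -0.971 rad 55.5 Ft(on crank,+cw) 3.23 Fr(on tool,out) -24.08 Fx 3.51 open 0.18 x 529.6
-6.1 -6.8 | -6.8 -6.0 | -7.7 -4.8 | -8.4 -3.5 | -8.8 -2.1 | -9.0 -0.6 | -9.0 0.9 | -8.7 2.4 rot err [-0.8   0.32  0.16]
 ** On entry to DLASCL parameter number  4 had an illegal value
 ** On entry to DLASCL parameter number  4 had an illegal value
[-219.23751487  194.01135475   55.08533007] 0.2810292350756711
[-219.23782412  194.0014235 ] 0.372223334576816
  a = -(dx2) / (dx1 * (dx1 + dx2))
  b = (dx2 - dx1) / (dx1 * dx2)
  c = dx1 / (dx2 * (dx1 + dx2))
  out[tuple(slice1)] = a * f[tuple(slice2)] + b * f[tuple(slice3)] \
Traceback (most recent call last):
  File "fit2.py", line 13, in <module>
    rep(np.ones(len(th),bool),"all")
    ~~~^^^^^^^^^^^^^^^^^^^^^^^^^^^^^
  File "fit2.py", line 9, in rep
    A=np.c_[sg,np.sin(th),np.cos(th),fr][m]; k=np.linalg.lstsq(A,ft[m],rcond=None)[0]
                                               ~~~~~~~~~~~~~~~^^^^^^^^^^^^^^^^^^^^
numpy.linalg.LinAlgError: SVD did not converge in Linear Least Squares
```

```bash
python3 - <<'E'
s=open("fit2.py").read()
s=s.replace('L=[json.loads(l) for l in open("log.txt")][1:]','L=[json.loads(l) for l in open("log.txt")][1:]\nL=list({l[0]:l for l in L}.values())')
s=s.replace('print(name','print(name,"TARGET",-d,').replace('"target th",(np.pi-d+np.pi)%(2*np.pi)-np.pi,','')
s=s.replace("-219.35,193.98","-219.3,194.0")
open("fit2.py","w").write(s)
E
python3 fit2.py
```

```text
File "fit2.py", line 13
    d=np.arctan2(k[2],k[1]); print(name,"TARGET",-d,,"k",np.round(k,2),"amp",np.hypot(k[1],k[2])*.055,"rms",res.std())
                                                    ^
SyntaxError: invalid syntax
```

```bash
sed -i 's/,,/,/' fit2.py; python3 fit2.py
```

```text
all TARGET -0.05684072211626268 k [ 6.74  4.76  0.27 -0.02] amp 0.26219724104077957 rms 0.6097380748672475
cw TARGET -0.05684072211626268 k [ 6.74  4.76  0.27 -0.02] amp 0.26219724104077957 rms 0.6097380748672475
```

```bash
sed -i 's/^C=.*/C=np.array([-219.27,194.0])/' c.py fit2.py; python3 c.py .165 4;  python3 -m jog '255 0 -6 -6.6 -0.4 0.2 0;255 0 -6.9 -5.7 -0.4 0 0' >/dev/null; python3 c.py; python3 -m jog '255 0 -7.8 -4.6 0 0 0;255 0 -8.5 -3.4 0 0 0'>/dev/null; python3 c.py .165 8
```

```text
t 12.07 th -0.971 rad 55.4 Ft(on crank,+cw) 3.21 Fr(on tool,out) -24.08 Fx 3.51 open 0.18 x 529.6
-6.0 -6.8 | -6.8 -6.0 | -7.7 -4.8 | -8.4 -3.5 rot err [-0.8   0.32  0.16]
t 12.23 th -0.596 rad 55.2 Ft(on crank,+cw) 4.30 Fr(on tool,out) -21.14 Fx 6.83 open 0.18 x 529.6
t 12.40 th -0.250 rad 55.2 Ft(on crank,+cw) 6.13 Fr(on tool,out) -25.86 Fx 10.13 open 0.18 x 529.7
-9.0 -1.3 | -9.1 -0.0 | -8.9 1.5 | -8.6 2.9 | -8.0 4.3 | -7.2 5.5 | -6.2 6.6 | -5.0 7.6 rot err [-0.13  0.24  0.15]
```

```bash
python3 -m jog '255 0 -9 -0.8 0 0 0;255 0 -9 0.6 0 0 0' >/dev/null; python3 c.py; python3 -m jog '255 0 -8.8 2 0 0 0;255 0 -8.3 3.3 0 0 0'>/dev/null; python3 c.py .165 8
```

```text
t 12.57 th 0.054 rad 54.9 Ft(on crank,+cw) 8.29 Fr(on tool,out) -1.67 Fx 2.61 open 0.18 x 529.8
t 12.73 th 0.333 rad 54.8 Ft(on crank,+cw) 9.21 Fr(on tool,out) 0.99 Fx 0.20 open 0.18 x 529.9
-8.4 3.5 | -7.6 5.0 | -6.7 6.1 | -5.6 7.2 | -4.3 8.0 | -2.9 8.6 | -1.5 8.9 | -0.0 9.1 rot err [0.52 0.32 0.03]
```

```bash
python3 fit2.py
```

```text
Traceback (most recent call last):
  File "fit2.py", line 6, in <module>
    th=np.unwrap(np.arctan2(-P[:,0],P[:,1])); w=np.gradient(th,T)
                             ^
NameError: name 'P' is not defined
```

```bash
sed -i 's/^C=.*/C=np.array([-219.27,194.0]); P=np.array([l[5][1:] for l in L])-C; F=np.array([l[6][1:] for l in L]); T=np.array([l[0] for l in L])/' fit2.py; python3 fit2.py; python3 -m jog '255 0 -8.3 3.7 0.3 0 0;255 0 -7.5 5.1 0.2 0 0' >/dev/null; python3 c.py; python3 -m jog '255 0 -6.6 6.2 0 0 0;255 0 -5.6 7.2 0 0 0'>/dev/null; python3 c.py -.165 8
```

```text
all TARGET -0.10402824674784936 k [ 6.84  4.81  0.5  -0.01] amp 0.2659188323168934 rms 0.5979265178349361
cw TARGET -0.10402824674784936 k [ 6.84  4.81  0.5  -0.01] amp 0.2659188323168934 rms 0.5979265178349361
t 12.90 th 0.599 rad 54.8 Ft(on crank,+cw) 8.89 Fr(on tool,out) -0.41 Fx -0.41 open 0.18 x 529.9
t 13.07 th 0.866 rad 54.9 Ft(on crank,+cw) 11.69 Fr(on tool,out) 2.68 Fx -3.49 open 0.18 x 530.0
6.3 -6.5 | 7.4 -5.3 | 8.1 -4.0 | 8.7 -2.6 | 9.0 -1.1 | 9.1 0.4 | 8.9 1.9 | 8.4 3.3 rot err [ 0.6   0.44 -0.06]
```

Now reverse.

```bash
python3 -m jog '255 0 6.3 -6.5 0.3 0 0;255 0 7.4 -5.3 0.2 0 0' >/dev/null; python3 c.py; python3 -m jog '255 0 8.1 -4 0 0 0;255 0 8.7 -2.6 0 0 0'>/dev/null; python3 c.py -.165 8
```

```text
t 13.23 th 0.542 rad 55.0 Ft(on crank,+cw) -2.77 Fr(on tool,out) -10.84 Fx 5.59 open 0.18 x 529.9
t 13.40 th 0.190 rad 55.1 Ft(on crank,+cw) -5.47 Fr(on tool,out) -18.63 Fx 6.68 open 0.18 x 529.8
9.0 -0.9 | 9.0 0.5 | 8.8 2.0 | 8.4 3.4 | 7.7 4.8 | 6.8 6.0 | 5.8 7.0 | 4.5 7.9 rot err [ 0.32  0.45 -0.26]
```

```bash
python3 -m jog '255 0 9 -0.5 0 0 0;255 0 9 1 0 0 0' >/dev/null; python3 c.py; python3 -m jog '255 0 8.7 2.4 0 0 0;255 0 8.3 3.6 0 0 0'>/dev/null; python3 c.py -.165 8
```

```text
t 13.57 th -0.137 rad 55.0 Ft(on crank,+cw) -7.36 Fr(on tool,out) -12.46 Fx 3.90 open 0.18 x 529.7
t 13.73 th -0.429 rad 55.1 Ft(on crank,+cw) -7.79 Fr(on tool,out) -10.57 Fx 0.42 open 0.18 x 529.7
7.9 4.5 | 7.1 5.7 | 6.0 6.8 | 4.9 7.7 | 3.5 8.3 | 2.1 8.8 | 0.6 9.0 | -0.9 9.0 rot err [-0.21  0.53 -0.16]
```

```bash
python3 -m jog '255 0 7.8 4.6 0 0.3 0;255 0 7 5.8 0 0.2 0' >/dev/null; python3 c.py; python3 -m jog '255 0 6 6.8 0 0 0;255 0 4.9 7.7 0 0 0'>/dev/null; python3 c.py -.165 8; python3 fit2.py
```

```text
t 13.90 th -0.695 rad 55.0 Ft(on crank,+cw) -10.03 Fr(on tool,out) -2.53 Fx -3.13 open 0.18 x 529.7
t 14.07 th -0.957 rad 54.9 Ft(on crank,+cw) -10.48 Fr(on tool,out) 4.58 Fx -5.61 open 0.18 x 529.7
4.6 7.8 | 3.2 8.5 | 1.8 8.9 | 0.3 9.1 | -1.2 9.0 | -2.6 8.7 | -4.0 8.1 | -5.3 7.4 rot err [-0.91  0.17 -0.07]
all TARGET -0.2185424842755061 k [6.46 5.67 1.26 0.02] amp 0.3192101787775037 rms 2.3595884727837864
cw TARGET -0.08203620590351192 k [ 6.78  4.76  0.39 -0.01] amp 0.2628558630283781 rms 0.6169308474085918
ccw TARGET -1.0247361584776824 k [15.27 12.64 20.8   0.79] amp 1.3389655360347656 rms 1.8243148346889604
```

```bash
sed -i 's/w=np.gradient(th,T)/w=np.r_[1,np.diff(th)]/' fit2.py; python3 fit2.py; python3 -m jog '255 0 4.6 7.8 -0.4 0.2 0;255 0 3.2 8.5 -0.4 0 0' >/dev/null; python3 c.py; python3 -m jog '255 0 1.8 8.9 0 0 0;255 0 0.3 9.1 0 0 0'>/dev/null; python3 c.py -.165 8
```

```text
all TARGET -0.09892734330055551 k [ 6.8   4.87  0.48 -0.01] amp 0.2691874805903301 rms 0.6203972982344377
cw TARGET -0.09918474854549067 k [ 6.83  4.81  0.48 -0.01] amp 0.2661211476967999 rms 0.6334258016180577
t 14.23 th -1.209 rad 55.0 Ft(on crank,+cw) -11.77 Fr(on tool,out) 1.06 Fx -4.18 open 0.18 x 529.6
t 14.40 th -1.466 rad 54.9 Ft(on crank,+cw) -12.06 Fr(on tool,out) 7.04 Fx -3.74 open 0.18 x 529.6
0.3 9.1 | -1.3 9.0 | -2.7 8.6 | -4.1 8.1 | -5.4 7.3 | -6.5 6.3 | -7.5 5.1 | -8.2 3.8 rot err [-0.31  0.15 -0.02]
```

```bash
python3 -m jog '255 0 0.2 9.1 -0.2 0 0;255 0 -1.2 9 -0.2 0 0' >/dev/null; python3 c.py; python3 -m jog '255 0 -2.6 8.6 0 0 0;255 0 -4 8.1 0 0 0'>/dev/null; python3 c.py -.165 8
```

```text
t 14.57 th -1.722 rad 55.1 Ft(on crank,+cw) -11.65 Fr(on tool,out) -0.04 Fx -3.98 open 0.18 x 529.7
t 14.73 th -1.976 rad 55.0 Ft(on crank,+cw) -11.80 Fr(on tool,out) 5.37 Fx -1.77 open 0.18 x 529.6
-4.2 8.0 | -5.5 7.2 | -6.6 6.2 | -7.5 5.0 | -8.3 3.7 | -8.8 2.3 | -9.0 0.8 | -9.0 -0.7 rot err [ 0.31  0.27 -0.03]
```

```bash
python3 -m jog '255 0 -4.2 8 0.2 0.2 0;255 0 -5.5 7.2 0.2 0 0' >/dev/null; python3 c.py; python3 -m jog '255 0 -6.6 6.2 0 0 0;255 0 -7.5 5 0 0 0'>/dev/null; python3 c.py -.165 8
```

```text
t 14.90 th -2.232 rad 55.1 Ft(on crank,+cw) -11.89 Fr(on tool,out) 1.15 Fx -2.47 open 0.18 x 529.6
t 15.07 th -2.478 rad 54.9 Ft(on crank,+cw) -11.30 Fr(on tool,out) 10.56 Fx 3.31 open 0.18 x 529.6
-7.5 5.0 | -8.3 3.7 | -8.8 2.3 | -9.0 0.8 | -9.0 -0.7 | -8.8 -2.2 | -8.3 -3.6 | -7.6 -4.9 rot err [ 0.5   0.08 -0.11]
```

```bash
python3 -m jog '255 0 -7.5 5.1 0.3 0 0;255 0 -8.3 3.9 0.2 0 0' >/dev/null; python3 c.py; python3 -m jog '255 0 -8.8 2.5 0 0 0;255 0 -9 0.9 0 0 0'>/dev/null; python3 c.py -.165 8
```

```text
t 15.23 th -2.734 rad 55.1 Ft(on crank,+cw) -9.91 Fr(on tool,out) 2.86 Fx 0.64 open 0.18 x 529.7
t 15.40 th -2.982 rad 54.8 Ft(on crank,+cw) -8.44 Fr(on tool,out) 19.12 Fx 8.34 open 0.18 x 529.6
-9.0 0.9 | -9.0 -0.8 | -8.8 -2.3 | -8.3 -3.7 | -7.6 -5.0 | -6.6 -6.2 | -5.5 -7.2 | -4.3 -8.0 rot err [ 0.75  0.03 -0.2 ]
```

```bash
python3 -m jog '255 0 -9 1.2 0.4 0 -0.1;255 0 -9 -0.5 0.3 0 0' >/dev/null; python3 c.py; python3 -m jog '255 0 -8.8 -1.9 0 0 0;255 0 -8.3 -3.4 0 0 0'>/dev/null; python3 c.py -.165 8
```

```text
t 15.57 th 3.036 rad 55.0 Ft(on crank,+cw) -7.10 Fr(on tool,out) 7.85 Fx 3.22 open 0.18 x 529.8
t 15.73 th 2.751 rad 54.8 Ft(on crank,+cw) -5.85 Fr(on tool,out) 19.33 Fx 7.67 open 0.18 x 529.8
-8.1 -4.0 | -7.3 -5.4 | -6.3 -6.5 | -5.1 -7.5 | -3.8 -8.2 | -2.4 -8.7 | -1.0 -9.0 | 0.5 -9.0 rot err [ 0.56 -0.06 -0.11]
```

```bash
python3 -m jog '255 0 -8.2 -3.8 0.3 0 0;255 0 -7.4 -5.2 0.3 0 0' >/dev/null; python3 c.py; python3 -m jog '255 0 -6.4 -6.4 0 0 0;255 0 -5.2 -7.4 0 0 0'>/dev/null; python3 c.py -.165 8
```

```text
t 15.90 th 2.437 rad 55.1 Ft(on crank,+cw) -3.68 Fr(on tool,out) 2.63 Fx 2.91 open 0.18 x 530.0
t 16.07 th 2.079 rad 55.1 Ft(on crank,+cw) -2.73 Fr(on tool,out) -1.96 Fx 1.66 open 0.18 x 530.0
-3.7 -8.3 | -2.3 -8.8 | -0.9 -9.0 | 0.6 -9.0 | 2.1 -8.8 | 3.5 -8.3 | 4.9 -7.7 | 6.0 -6.8 rot err [ 0.02 -0.11 -0.08]
```

```bash
python3 -m jog '255 0 -3.7 -8.3 0 0 0;255 0 -2.3 -8.8 0 0 0' >/dev/null; python3 c.py; python3 -m jog '255 0 -0.8 -9 0 0 0;255 0 0.8 -9 0 0 0'>/dev/null; python3 c.py -.165 8
```

```text
t 16.23 th 1.697 rad 55.1 Ft(on crank,+cw) -2.24 Fr(on tool,out) -8.00 Fx 2.66 open 0.18 x 530.0
t 16.40 th 1.315 rad 55.1 Ft(on crank,+cw) -1.63 Fr(on tool,out) -12.50 Fx 4.46 open 0.18 x 530.0
3.1 -8.5 | 4.4 -7.9 | 5.6 -7.1 | 6.7 -6.1 | 7.6 -4.9 | 8.3 -3.6 | 8.8 -2.2 | 9.0 -0.7 rot err [ 0.28 -0.06 -0.19]
```

```bash
python3 -m jog '255 0 3.1 -8.4 0.2 0 -0.1;255 0 4.4 -7.8 0 0 0' >/dev/null; python3 c.py; python3 -m jog '255 0 5.6 -6.9 0 0 0;255 0 6.7 -5.8 0 0 0'>/dev/null; python3 c.py -.165 8; python3 fit2.py
```

```text
t 16.57 th 0.932 rad 55.1 Ft(on crank,+cw) -2.45 Fr(on tool,out) -12.49 Fx 4.96 open 0.18 x 529.9
t 16.73 th 0.554 rad 55.1 Ft(on crank,+cw) -3.84 Fr(on tool,out) -20.14 Fx 8.63 open 0.18 x 529.8
8.2 -4.0 | 8.6 -2.7 | 9.0 -1.3 | 9.1 0.2 | 8.9 1.7 | 8.5 3.1 | 7.9 4.5 | 7.0 5.7 rot err [ 0.5  -0.01 -0.18]
all TARGET -0.11537518131999372 k [ 6.88  4.99  0.58 -0.01] amp 0.2760910802815274 rms 0.5548476202284462
cw TARGET -0.09918474854549067 k [ 6.83  4.81  0.48 -0.01] amp 0.2661211476967999 rms 0.6334258016180577
ccw TARGET -0.17081426488663712 k [6.93 5.26 0.91 0.01] amp 0.29363420120370304 rms 0.362298565883834
```

```bash
python3 -m jog '255 0 8 -3.6 0.3 0 -0.1;255 0 8.4 -2.3 0.2 0 0' >/dev/null; python3 c.py; python3 -m jog '255 0 7 -0.7 0 0 0;255 0 0 0 0 0 0'>/dev/null; python3 c.py -.05 3
```

```text
t 16.90 th 0.207 rad 55.1 Ft(on crank,+cw) -5.95 Fr(on tool,out) -16.75 Fx 6.91 open 0.18 x 529.8
t 17.07 th 0.050 rad 55.0 Ft(on crank,+cw) 1.83 Fr(on tool,out) -13.50 Fx 5.98 open 0.18 x 529.8
2.8 -0.0 | 2.7 0.1 | 2.7 0.2 rot err [-0.07  0.06 -0.04]
```

```bash
python3 -m jog '255 0 4 0.3 0 0 0' >/dev/null; python3 c.py;python3 -m jog '255 0 4 0.5 0 0 0' >/dev/null; python3 c.py;python3 -m jog '255 0 4 0.8 0 0 0' >/dev/null; python3 c.py;python3 -m jog '255 0 4 1.1 0 0 0' >/dev/null; python3 c.py; python3 -m jog '255 0 4 1.4 0 0 0' >/dev/null; python3 c.py .05 3
```

```text
t 17.15 th -0.013 rad 54.9 Ft(on crank,+cw) -6.13 Fr(on tool,out) -8.22 Fx 3.04 open 0.18 x 529.8
t 17.23 th -0.073 rad 55.0 Ft(on crank,+cw) -6.91 Fr(on tool,out) -10.26 Fx 2.52 open 0.18 x 529.8
t 17.32 th -0.127 rad 55.0 Ft(on crank,+cw) -7.28 Fr(on tool,out) -8.83 Fx 2.49 open 0.18 x 529.7
t 17.40 th -0.177 rad 55.0 Ft(on crank,+cw) -7.76 Fr(on tool,out) -7.52 Fx 1.13 open 0.18 x 529.8
t 17.48 th -0.225 rad 55.0 Ft(on crank,+cw) -6.83 Fr(on tool,out) -6.59 Fx 0.20 open 0.18 x 529.8
-2.7 -0.6 | -2.7 -0.4 | -2.7 -0.3 rot err [-1.    0.21  0.09]
```

Now the same stretch clockwise, for a direct two-way comparison.

```bash
python3 -m jog '255 0 -4 -1.1 -0.3 0 0' >/dev/null; python3 c.py;python3 -m jog '255 0 -4 -0.8 -0.3 0 0' >/dev/null; python3 c.py;python3 -m jog '255 0 -4 -0.4 -0.3 0 0' >/dev/null; python3 c.py;python3 -m jog '255 0 -4 -0.1 0 0 0' >/dev/null; python3 c.py; python3 -m jog '255 0 -4 0.1 0 0 0' >/dev/null; python3 c.py .05 3; python3 fit2.py
```

```text
t 17.57 th -0.169 rad 55.2 Ft(on crank,+cw) 6.72 Fr(on tool,out) -24.49 Fx 11.03 open 0.18 x 529.7
t 17.65 th -0.111 rad 55.1 Ft(on crank,+cw) 7.07 Fr(on tool,out) -16.40 Fx 8.18 open 0.18 x 529.7
t 17.73 th -0.059 rad 54.9 Ft(on crank,+cw) 6.44 Fr(on tool,out) -8.57 Fx 4.82 open 0.18 x 529.7
t 17.82 th -0.008 rad 54.9 Ft(on crank,+cw) 6.73 Fr(on tool,out) -7.18 Fx 3.93 open 0.18 x 529.8
t 17.90 th 0.040 rad 54.9 Ft(on crank,+cw) 7.05 Fr(on tool,out) -7.37 Fx 4.09 open 0.18 x 529.8
-2.7 0.1 | -2.7 0.3 | -2.7 0.5 rot err [0.46 0.22 0.1 ]
all TARGET -0.11918629717901413 k [ 6.73  5.01  0.6  -0.02] amp 0.2775105069366411 rms 1.1185253260315848
cw TARGET -0.07871569899917046 k [ 6.79  4.82  0.38 -0.01] amp 0.26609583722353963 rms 0.6055674647390533
ccw TARGET -0.19534371015337632 k [ 6.81  5.25  1.04 -0.  ] amp 0.29411545524452454 rms 1.4613315322022804
```

```bash
python3 -m jog '255 0 4 0.4 0.3 0 0;255 0 3.5 0.3 0 0 0;255 0 0 0 0 0 0' >/dev/null; python3 c.py .05 1; python3 -m jog '255 0 0 0 0 0 0;255 0 0 0 0 0 0' >/dev/null; python3 c.py .05 1
```

```text
t 18.15 th -0.065 rad 55.0 Ft(on crank,+cw) 2.62 Fr(on tool,out) -12.62 Fx 5.85 open 0.18 x 529.7
-2.7 -0.1 rot err [-0.12  0.26  0.08]
t 18.32 th -0.066 rad 55.0 Ft(on crank,+cw) -0.49 Fr(on tool,out) -10.47 Fx 4.53 open 0.18 x 529.8
-2.7 -0.1 rot err [-0.21  0.29  0.1 ]
```

```bash
python3 -m jog '255 0 2 0.6 0 0 0;255 0 0 0 0 0 0;255 0 0 0 0 0 0;255 0 0 0 0 0 0' >/dev/null; python3 c.py .05 1; python3 -m jog '255 0 0 0 0 0 0;255 0 0 0 0 0 0;255 0 0 0 0 0 0;255 0 0 0 0 0 0' ; python3 c.py .05 1
python3 - <<'E'
from h import *
im=[optics.grab_frame(n)[:,:,::-1] for n in ("scene","top")]
cv2.imwrite("pics/s9.png",np.hstack([cv2.resize(im[0],(400,300)),cv2.resize(im[1],(400,300))]))
cv2.imwrite("pics/w9.png",optics.grab_frame("wrist")[:,:,::-1])
E
```

```text
t 18.65 th -0.089 rad 55.0 Ft(on crank,+cw) -1.27 Fr(on tool,out) -11.55 Fx 4.64 open 0.18 x 529.7
-2.7 -0.2 rot err [-0.45  0.34  0.13]
clock: 18.98
eef_pos: [551.6, -150.1, 230.1]
tcp_rot: [-3.132, 0.006, -3.02]
contact_force: [4.4, -1.5, -10.2]
opening: 0.179
t 18.98 th -0.089 rad 55.0 Ft(on crank,+cw) -1.11 Fr(on tool,out) -10.30 Fx 4.14 open 0.18 x 529.7
-2.7 -0.2 rot err [-0.54  0.36  0.14]
```

View pics/s9.png

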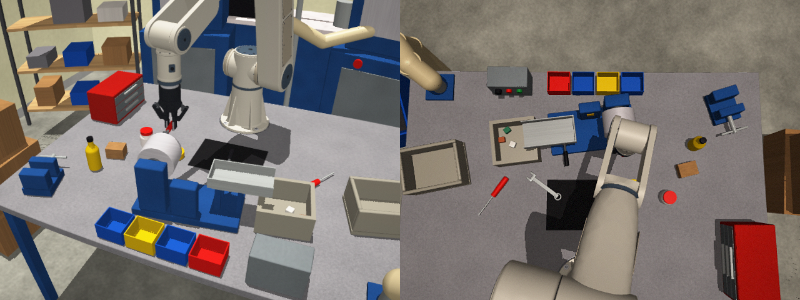

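View pics/w9.png

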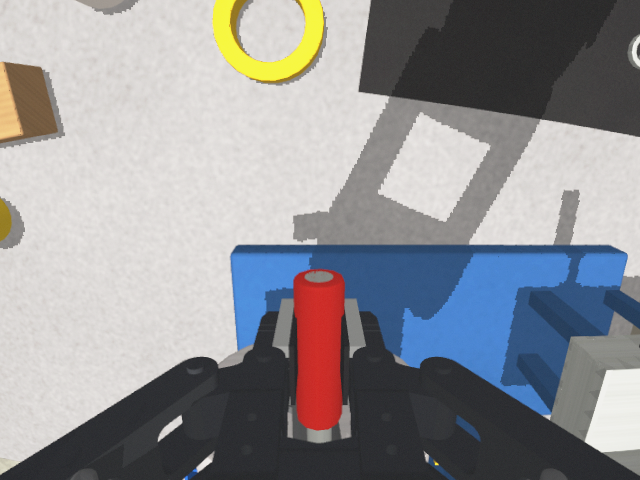

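The red grip is between the pads (320,350). The trough is level, the chips are in the bin, the bystanders are unmoved, and the arm is at rest.

```bash
python3 -c "
from rig import ticket; print(ticket.sign_off())"; python3 c.py
```

```text
the job is handed in; nothing more can be done
None
the job is handed in; nothing more can be done
```

I handed the job in at about 19 s. The three chips are in the stone bin and the trough is back down on its stop. The gripper is holding the drum still by the red crank grip with the heavy side down, as best I could measure it.

- **Trough:** I lifted it to about 0.7 rad, where all three chips slid off. I then lowered it until it pressed on its stop with about 15 N. The last pictures show it level and empty, with the chips in the bin.
- **Drum:** I turned it a full turn clockwise and most of a turn back. The crank force fitted a friction of about 0.37 N m and a heavy-side pull of about 0.27 N m, both in line with the values you gave.
- **Heavy side:** My estimates of the crank angle that puts it straight down did not fully agree:

| Measurement | Crank angle (rad) |
|---|---|
| Clockwise turn | -0.08 to -0.10 |
| Counter-clockwise turn | -0.17 to -0.20 (noisier) |
| Both combined | -0.12 |
| Short two-way check near the end | -0.07 |

- **Final hold:** I stopped at -0.09 rad, so the heavy side should be within about 0.1 rad of straight down. The crank angle did not change over the last third of a second. About 10 N of radial push on the grip and 1 N of turning push remained, well below the seal friction.
- **Other things on the bench:** By eye, the last pictures show nothing out of place.

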